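Set the chocolate cottage on the tilted cake base

TASK

The chocolate cottage has toppled over on the marble slab: stand it upright on its foot on the slab. Then set it on the sloped chocolate base of the tilting cake turntable, its foot inside the raised kerb (either way round) and flush with the slope all over. Finish still gripping the cottage and pressing it lightly onto the slope, as one does until the chocolate sets: do not let go, change the turntable's tilt or push the chocolate train, the bar, the brush or the tin about.

Things in the scene. Friction and masses are not known exactly. Their poses are not given: they have to be found in the camera images.
- cottage: small solid chocolate cottage, 0.08 to 0.17 kg: foot plate 48 (x) x 56 (y) x 8 mm, walls 34 (x) x 44 (y) mm up to z = 52 mm, 45 degree roof with its ridge along x at z = 82 mm, chimney up to z = 87 mm. Origin: centre of the foot's underside; z points up to the ridge. Eaves and foot both reach y = +-28 mm, so toppled it lies level, its +y side down
- cottage_grip (a point): point in the cottage's middle, 48 mm above the foot's underside (axes as the cottage's). The two gable ends, facing +x and -x, are flat, parallel and 34 mm apart from z = 8 to about 75 mm: grip there; the foot plate sticks out 7 mm beyond them
- plot (a point): centre of the flat floor inside the kerb. z is the slope's outward normal, x points uphill along the slope, y level across it. The slope is 0.18 to 0.42 rad from level, different in each run. Inside the kerb there are 64 mm along x and 56 mm along y: the cottage's foot fits with 4 mm to spare all round when the cottage's x lies along the plot's y, either way round
- tilt_plate: the turntable's round aluminium plate, 200 mm across, on it the fixed round chocolate base, 160 mm across, with the kerb (raised border 5 mm high, 7 mm wide) in its middle. Origin on the tilt hinge, 100 mm above the table and 40 mm below the plot along the plot's z; axes as the plot's. A stiff friction hinge (4 N m) holds the tilt
- plate_rim (a point): lowest point of the plate's upper rim, 100 mm from the plate's axis; shows whether the tilt has been changed
- choc_train: bystander on the slab: chocolate train, 42 x 128 x 36 mm, origin under its centre
- choc_bar: bystander on the slab: chocolate-covered bar, 31 x 105 x 24 mm, origin under its centre
- slab_top (a point): fixed: centre of the top of the marble slab, 300 (x) x 420 (y) mm, 20 mm thick, on the table; the cottage lies on it at the start
- pastry_brush: bystander on the slab: pastry brush with a black handle, 39 x 172 x 17 mm, origin under its centre
- cream_tin: bystander beside the turntable: round tin, 66 mm across, 82 mm high, origin under its centre
Not all that is in view belongs to the job. What is shaped like the cottage but green is not meant.

How it is judged:
By the outcome, as a careful person would: the job done as asked, in the order asked, and still so for the second after the job is handed in, while the arm keeps its last pose, push and grip.
It also fails if it takes over 58 s, if anything falls off the work surface, if the arm or the gripper's body presses on something with over 40 N, if the wrist force passes 120 N, or if a joint passes its speed limit or range.

ROBOT

A 6-joint arm with a two-finger parallel gripper is mounted at the origin on a cart in front of the work surface, level with it; the furniture and walls round the work are solid. World frame = base frame: x ahead of the robot, y to its left, z up, the work surface at z = 0. Lengths are in mm, angles in degrees, forces in N, time in s.
With the tool pointing down it reaches from about 300 to 850 mm from the base axis. Payload 4.2 kg.
Tool frame: the origin (TCP) lies midway between the tips of the shut fingers; the grasp point (between the pads) lies 19 mm behind it (pinch_z is the distance from the TCP to the grasp point, in mm); z points along the fingers, y is the line along which they close (so a half turn about z gives the same grasp; the last joint's range is limited). The gripper opens to 91 mm and grips with 3 to 60 N. Pads are 32 mm wide; open, the fingers measure 118 mm over their backs; the gripper's body (76 mm by 178 mm) begins 60 mm behind the grasp point.
Start: joints at [75.917, 18.312, 89.639, -0, 72.044, -1.146], TCP at [128.736, 560.42, 213.976] pointing down, gripper open.
Joint ranges: [-177.97, 177.97], [-48.28, 115.42], [12.27, 149.76], [-77.06, 257.06], [2.81, 150.46], [-146.56, 146.56]. Speed limits (degrees/s): [147.25, 147.25, 180, 180, 180, 180].

INTERFACE

Orientations are given as [roll, pitch, yaw] about the fixed x, y, z axes, in that order (R = Rz(yaw) Ry(pitch) Rx(roll)).
In Python, from workcell import * gives the robot as it stands.
- The arm moves only by the tool step_arm, never from a script. Its argument "steps" is a list of rows, each a list of 7 numbers: the turn, a rotation vector about the tool's x, y, z in degrees, then the shift along the tool's x, y, z in mm, then the opening, from 0 (shut) to 1 (fully open). In form: [[rx, ry, rz, x, y, z, hand], ...]. A call has exactly 8 rows; each row shifts and turns the commanded pose from where the row before left it, along the tool's axes as they then stand; what a row does not reach is not made up. A row lasts 1/8 s, in which the tool goes at most 62.5 mm and 10.7 degrees, less where a joint would pass 70% of its speed; a pose out of reach is approached as far as the arm can. A call is refused whole if a number of a shift passes 62.5 or a number of a turn 10.7, either way. A call with a gripper value outside its range is refused whole. The fingers move at their own pace and stop on an object; "force" is the grip in N (left out, the last holds). Time passes only in rows, so rows that do not move let the fingers close, or fill a call up. It gives the time, the measured TCP pose, the force, the opening and the grip force at its end, in the units of the state.
- state(): the state, without advancing time (a new reading comes with each control period).
- grab_frame(name): name is "scene" or "top" or "wrist"; returns a dict with "image" (420x560x3 uint8, blue, green, red), "fovy" (degrees; the focal length in pixels is half the picture's height over the tangent of half this angle, whatever the lens; pixels are square), "cx", "cy" (the principal point, pixels), "origin" and "rotation" of the camera in the world; the wrist camera has in their place "tool_from_camera" (4x4, takes a point from camera to tool coordinates, whose origin is the TCP and whose axes are the flange's). Camera axes: x right, y down, z forward; pixel columns grow to the right and rows downward; lengths in mm; the calibration is good to about 2 mm. A picture is of the moment at which its call begins: read the wrist's pose just before it. There is no depth.
- job_done(): hands the job in; it is judged then, once.
The state is a dict: "time_s": time; "qpos": joint angles; "qvel": joint speeds; "effort": joint torques, N m; "ee_pos": TCP position; "ee_rot": TCP orientation; "force": force on the tool from outside, world axes, zero at the start; "torque": the same for the moment, N m; "gripper_width": finger opening in mm; "gripper_force": force on a finger pad.
Only numpy, scipy, OpenCV 4.12 (cv2) and the standard library are available. Lean on these libraries where they do the work, as an engineer would, in place of code of your own. Each camera call takes 0.05 s, during which the arm holds its last target. There are 200 camera calls.

## Working session

There is one attempt and no reset: what is moved stays moved. The work goes in short steps, Python scripts to look and compute and a tool call to move; the robot and the scene stay as the last step left them, time stands still between calls to the robot, and variables do not carry over. Pictures are saved under pics/ and viewed, at most 10 in all, crops included, and the job is handed in when it is done.

Besides the shell and the picture viewer there is one more tool, called in YAML: its name, and indented under it one key for each argument. step_arm: Moves the arm, as the interface text tells. Its arguments: {"type":"object","properties":{"steps":{"type":"array","items":{"type":"array","items":{"type":"number"}}},"force":{"type":"number"}},"required":["steps"]}

```bash
mkdir -p pics; cat > h.py <<'E'
from workcell import *
import numpy as np, cv2, json
from scipy.spatial.transform import Rotation as R
def grab(n,save=None):
    s=state(); f=grab_frame(n); im=np.asarray(f["image"]).copy()
    if save: cv2.imwrite("pics/"+save,im)
    fl=210/np.tan(np.radians(f["fovy"])/2)
    if n=="wrist":
        T=np.array(f["tool_from_camera"]); Rt=R.from_euler('xyz',s["ee_rot"],degrees=True).as_matrix()
        o=Rt@T[:3,3]+np.array(s["ee_pos"]); Rc=Rt@T[:3,:3]
    else: o=np.array(f["origin"],float); Rc=np.array(f["rotation"],float)
    return dict(im=im,f=fl,cx=f["cx"],cy=f["cy"],o=o,R=Rc)
def ray(c,p):
    d=c["R"]@np.array([(p[0]-c["cx"])/c["f"],(p[1]-c["cy"])/c["f"],1]); return c["o"],d/np.linalg.norm(d)
def onz(c,p,z):
    o,d=ray(c,p); return o+d*(z-o[2])/d[2]
def tri(*cp):
    A=np.zeros((3,3));b=np.zeros(3);L=[]
    for c,p in cp:
        o,d=ray(c,p);P=np.eye(3)-np.outer(d,d);A+=P;b+=P@o;L.append((o,P))
    x=np.linalg.solve(A,b); return x,[round(float(np.linalg.norm(P@(x-o))),1) for o,P in L]
def proj(c,X):
    q=c["R"].T@(np.asarray(X,float)-c["o"]); return np.array([c["cx"]+c["f"]*q[0]/q[2],c["cy"]+c["f"]*q[1]/q[2]])
E
python3 - <<'E'
from h import *
for n in("scene","top","wrist"):
    c=grab(n,n+"0.png"); print(n,c["f"],c["cx"],c["cy"],c["o"].round(1),c["R"].round(3).tolist())
a=[cv2.imread(f"pics/{n}0.png") for n in("scene","top")]
print(state())
E
```

```text
scene 510.3287337745609 283.0010069239637 209.37047447936848 [ -50.5 -971.9 1074.4] [-131.78, -0.714, -30.921]
top 456.8950873407206 282.67712033804906 204.0092782608341 [ 415.1  -35.6 1468.1] [-177.257, -1.193, -89.731]
wrist 324.52039366166906 280.9152390640237 207.68377755947628 [ 47.7 579.3 384.3] [[0.224, 0.933, 0.284], [0.975, -0.213, -0.068], [-0.003, 0.292, -0.957]]
{'time_s': 0.15, 'qpos': array([ 7.59168671e+01,  1.83436031e+01,  8.96910162e+01, -1.30592016e-03,
        7.20448599e+01, -1.14673294e+00]), 'qvel': array([-0.10805291, -0.07621337, -0.19730269,  0.05283181, -0.03032333,
        0.02588802]), 'effort': array([-3.40309170e-04, -4.12776303e+01, -2.32153809e+01,  7.27817765e-02,
        4.32815216e-02, -8.83957296e-05]), 'ee_pos': array([128.64393351, 560.0229414 , 213.30513938]), 'ee_rot': array([-1.79920512e+02, -3.49099036e-04,  1.67064003e+02]), 'force': array([ 0.04342288,  0.04342062, -0.29290136]), 'torque': array([0.04178118, 0.03458499, 0.03185212]), 'gripper_force': 0.0, 'gripper_width': 91.07547726089004}
```

View pics/scene0.png

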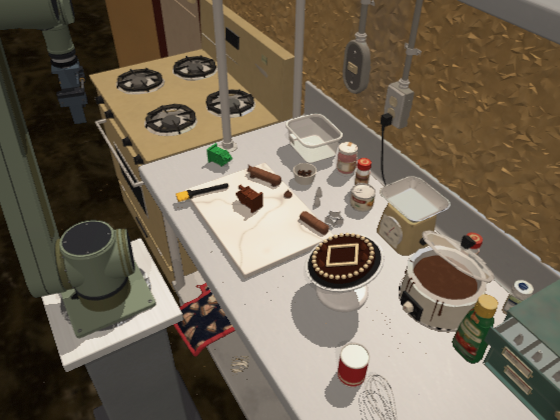

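View pics/top0.png

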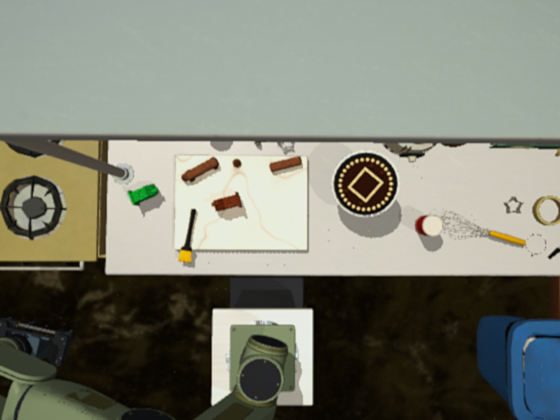

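The scene view shows the cottage lying at about (250,198) on the slab and the kerb at (343,256). In the top view they are at (228,203) and (366,184). The green decoy is at (218,155) in the scene view and (144,194) in the top view.

```bash
sed -i 's|Rc=np.array(f\["rotation"\],float)|Rc=R.from_euler("xyz",np.array(f["rotation"],float),degrees=True).as_matrix()|' h.py
python3 - <<'E'
from h import *
s=cv2.imread("pics/scene0.png");t=cv2.imread("pics/top0.png")
def cr(im,x,y,w,h,k): return cv2.resize(im[y:y+h,x:x+w],(w*k,h*k),interpolation=cv2.INTER_CUBIC)
a=np.hstack([cr(s,225,178,50,37,8),cr(t,203,185,50,37,8)])
b=np.hstack([cr(s,300,225,100,75,4),cr(t,316,147,100,75,4)])
cv2.imwrite("pics/crop1.png",np.vstack([a,b])[:600])
c=grab("scene");d=grab("top")
print("plot approx",tri((c,(343,255)),(d,(366,184))))
print("cot approx",tri((c,(250,198)),(d,(228,203))))
for n,k in(("scene",c),("top",d)): 
  print(n,[proj(k,p).round(0).tolist() for p in((0,0,0),(500,0,0),(400,200,20))])
E
```

```text
plot approx (array([ 537.76788099, -305.58329065,  143.01791432]), [1.0, 1.0])
cot approx (array([487.33992831, 103.91878984,  48.67014243]), [2.2, 2.2])
scene [[106.0, 294.0], [270.0, 228.0], [211.0, 197.0]]
top [[261.0, 357.0], [262.0, 199.0], [198.0, 230.0]]
```

View pics/crop1.png

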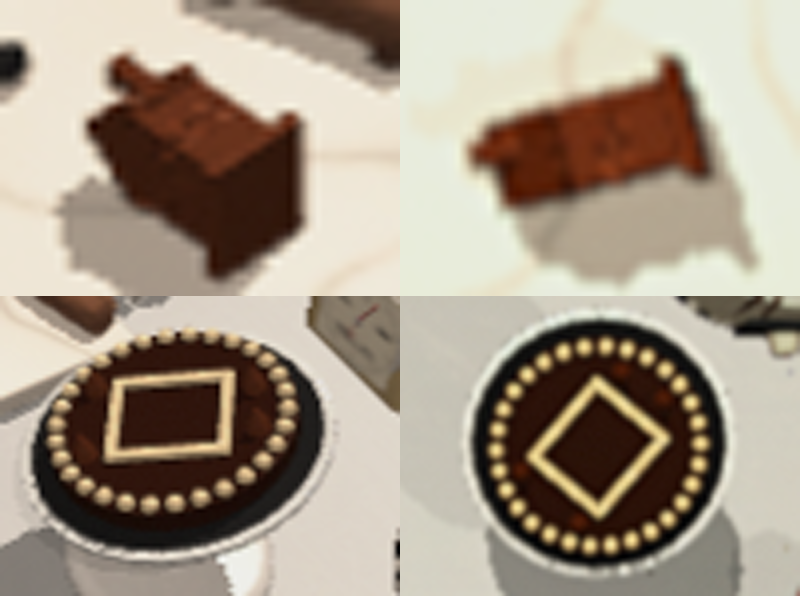

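The crops show the cottage's foot towards -y and its roof and chimney towards +y. The kerb quad is clean in both views: corners near (110,378), (236,370), (235,452), (105,462) in the scene crop, and a diamond in the top crop. Next I measure both.

```bash
cat >> h.py <<'E'
def kerb(c,box):
    "outer kerb corners by line fits on the hull of the cream mask"
    x,y,w,h=box; k=6
    im=cv2.resize(c["im"][y:y+h,x:x+w],None,fx=k,fy=k,interpolation=cv2.INTER_CUBIC).astype(int)
    m=((im[...,2]>130)&(im[...,1]>110)&(im[...,2]-im[...,0]>25)).astype(np.uint8)
    cs=[q for q in cv2.findContours(m,cv2.RETR_EXTERNAL,cv2.CHAIN_APPROX_NONE)[0]]
    q=max(cs,key=cv2.contourArea)[:,0].astype(np.float32)
    r=cv2.approxPolyDP(cv2.convexHull(q),0.06*cv2.arcLength(q,True),True)[:,0].astype(float)
    L=[]
    for i in range(len(r)):
        a,b=r[i],r[(i+1)%len(r)];u=(b-a)/np.linalg.norm(b-a);n=np.array([-u[1],u[0]])
        t=(q-a)@u/np.linalg.norm(b-a); s=q[(np.abs((q-a)@n)<6)&(t>.12)&(t<.88)]
        vx,vy,x0,y0=cv2.fitLine(s.astype(np.float32),cv2.DIST_HUBER,0,.01,.01)[:,0]; L.append(np.cross([x0,y0,1],[x0+vx,y0+vy,1]))
    P=[np.cross(L[i-1],L[i]) for i in range(len(L))]
    return np.array([(p[:2]/p[2]+.5)/k-.5+[x,y] for p in P])
E
python3 - <<'E'
from h import *
c=grab("scene");d=grab("top")
K1=kerb(c,(318,236,46,40));K2=kerb(d,(340,160,52,50));print(K1.round(1).tolist(),K2.round(1).tolist())
X=[]
for p in K1:
    w=onz(c,p,143); j=np.argmin([np.linalg.norm(onz(d,q,143)-w) for q in K2]); x,e=tri((c,p),(d,K2[j])); X.append(x); print(x.round(1),e)
X=np.array(X);ce=X.mean(0);n=np.linalg.svd(X-ce)[2][2];n*=np.sign(n[2])
E=[X[(i+1)%4]-X[i] for i in range(4)];print("c",ce.round(1),"n",n.round(3),"slope",np.arccos(n[2]),"sides",[(np.linalg.norm(e).round(1),np.degrees(np.arctan2(e[1],e[0])).round(1)) for e in E],"uphill az",np.degrees(np.arctan2(-n[1],-n[0])))
# cottage: hand-picked crop points -> px
S=lambda u,v:(225+(u+.5)/8-.5,178+(v+.5)/8-.5); T=lambda u,v:(203+(u-400+.5)/8-.5,185+(v+.5)/8-.5)
# foot upper edge (cottage -y): ends
for nm,a,b in(("foottop near",S(296,118),T(705,175)),("foottop far",S(289,112),T(668,60))): print(nm,tri((c,a),(d,b)))
for nm,b,z in(("top near",T(707,175),76),("top far",T(680,58),76),("ftn2",T(690,178),76),("ftf2",T(660,62),76)): print(nm,onz(d,b,z).round(1))
for nm,b,z in(("scene bottom near",S(215,278),20),("bot far",S(302,222),20),("topfar",S(297,120),76),("topnear",S(215,180),76)): print(nm,onz(c,b,z).round(1))
E
```

```text
[[358.4, 242.8], [356.9, 263.5], [325.2, 265.6], [327.8, 245.1]] [[364.6, 166.1], [383.5, 181.8], [365.4, 202.5], [346.6, 186.9]]
[ 588.8 -299.2  154.7] [0.9, 0.9]
[ 543.1 -354.1  154.8] [1.3, 1.3]
[ 484.4 -305.7  133.8] [0.7, 0.7]
[ 530.1 -250.5  133.4] [0.5, 0.5]
c [ 536.6 -302.4  144.2] n [-0.203  0.174  0.964] slope 0.2707745218781602 sides [(np.float64(71.4), np.float64(-129.8)), (np.float64(78.9), np.float64(140.5)), (np.float64(71.6), np.float64(50.4)), (np.float64(79.2), np.float64(-39.7))] uphill az -40.49745829013609
foottop near (array([486.1279052 ,  53.93674684, 107.83133072]), [15.5, 15.5])
foottop far (array([515.76009325,  78.28505911,  81.38616516]), [1.6, 1.6])
top near [473.8  62.8  76. ]
top far [518.3  73.5  76. ]
ftn2 [472.6  69.2  76. ]
ftf2 [516.8  81.1  76. ]
scene bottom near [476.2  71.   20. ]
bot far [521.   82.7  20. ]
topfar [517.7  79.   76. ]
topnear [474.1  63.8  76. ]
```

```bash
cat >> h.py <<'E'
def cur():
    s=state(); return np.array(s["ee_pos"]),R.from_euler('xyz',s["ee_rot"],degrees=True)
def rows(p0,r0,p1,r1,n,hand):
    out=[];dv=(r0.inv()*r1).as_rotvec()
    for i in range(n):
        ra=r0*R.from_rotvec(dv*i/n); out.append(list(np.degrees(dv/n).round(1))+list(ra.inv().apply((p1-p0)/n).round(1))+[hand])
    print("\n".join(str([float(x) for x in o])+"," for o in out))
def tool(zdir,ydir):
    z=np.array(zdir,float);z/=np.linalg.norm(z);y=np.array(ydir,float);y-=z*(y@z);y/=np.linalg.norm(y)
    return R.from_matrix(np.c_[np.cross(y,z),y,z])
E
python3 - <<'E'
from h import *
p,r=cur();a=np.radians(14.5)
rows(p,r,np.array([484,110,190.]),tool([0,0,-1],[np.cos(a),np.sin(a),0]),14,1)
E
```

```text
[-0.0, 0.0, 4.5, -31.9, -25.7, 1.7, 1.0],
[-0.0, 0.0, 4.5, -33.8, -23.1, 1.7, 1.0],
[-0.0, 0.0, 4.5, -35.5, -20.4, 1.7, 1.0],
[-0.0, 0.0, 4.5, -37.0, -17.6, 1.7, 1.0],
[-0.0, 0.0, 4.5, -38.3, -14.6, 1.7, 1.0],
[-0.0, 0.0, 4.5, -39.3, -11.6, 1.7, 1.0],
[-0.0, 0.0, 4.5, -40.1, -8.5, 1.7, 1.0],
[-0.0, 0.0, 4.5, -40.6, -5.4, 1.7, 1.0],
[-0.0, 0.0, 4.5, -40.9, -2.2, 1.7, 1.0],
[-0.0, 0.0, 4.5, -41.0, 1.0, 1.7, 1.0],
[-0.0, 0.0, 4.5, -40.8, 4.2, 1.7, 1.0],
[-0.0, 0.0, 4.5, -40.3, 7.4, 1.7, 1.0],
[-0.0, 0.0, 4.5, -39.6, 10.5, 1.7, 1.0],
[-0.0, 0.0, 4.5, -38.7, 13.5, 1.7, 1.0],
```

step_arm:
  steps:
    - [0,0,4.5,-32,-26,2,1]
    - [0,0,4.5,-34,-23,2,1]
    - [0,0,4.5,-35.5,-20.5,2,1]
    - [0,0,4.5,-37,-17.5,2,1]
    - [0,0,4.5,-38,-14.5,1.5,1]
    - [0,0,4.5,-39.5,-11.5,1.5,1]
    - [0,0,4.5,-40,-8.5,1.5,1]
    - [0,0,4.5,-40.5,-5.5,1.5,1]

```text
time_s: 1.35
ee_pos: [331.9, 301.6, 200.1]
ee_rot: [180.0, 0.0, 130.9]
force: [0.4, -0.3, -0.0]
gripper_width: 91.4
gripper_force: 0.0
```

step_arm:
  steps:
    - [0,0,4.5,-41,-2,2,1]
    - [0,0,4.5,-41,1,2,1]
    - [0,0,4.5,-41,4,2,1]
    - [0,0,4.5,-40,7.5,2,1]
    - [0,0,4.5,-39.5,10.5,1.5,1]
    - [0,0,4.5,-38.5,13.5,1.5,1]
    - [0,0,0,0,0,0,1]
    - [0,0,0,0,0,0,1]

```text
time_s: 2.35
ee_pos: [481.9, 109.3, 188.8]
ee_rot: [-180.0, -0.0, 104.1]
force: [0.6, 0.9, 0.2]
gripper_width: 91.2
gripper_force: 0.0
```

```bash
python3 - <<'E'
from h import *
import pickle
c=grab("wrist","w1.png");pickle.dump(c,open("w1.pkl","wb"));s=state();print(s["time_s"],s["ee_pos"],s["ee_rot"],s["qpos"].round(0),c["o"])
x,y=proj(c,(484,110,50));print(x,y)
im=cv2.resize(c["im"],(784,588),interpolation=cv2.INTER_CUBIC);cv2.imwrite("pics/w1b.png",im)
E
```

```text
2.4 [481.71523985 109.61100474 188.91754314] [-1.79974241e+02 -3.08884195e-02  1.04114829e+02] [ 11.  12. 102.   0.  66.  -3.] [461.83147497 190.31984665 359.93881385]
283.4888875032556 196.55850780946065
```

View pics/w1b.png

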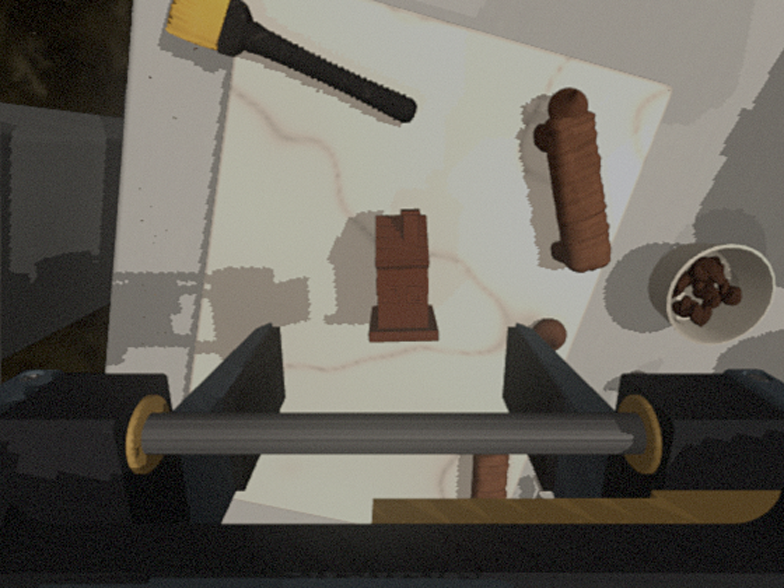

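The wrist view (1.4x) shows the cottage in the middle with its foot edge from (369,341) to (438,339), its eaves line at y≈267, and the chimney end at (410,209). The rays go onto its top plane.

```bash
python3 - <<'E'
from h import *
import pickle
c=pickle.load(open("w1.pkl","rb"))
im=c["im"].astype(int);m=((im[...,2]-im[...,0]>18)&(im[...,2]<150)&(im.sum(2)<330)).astype(np.uint8)
m[:, :240]=0;m[:,330:]=0;m[:140]=0;m[260:]=0
n,l,st,ce=cv2.connectedComponentsWithStats(m);i=1+np.argmax(st[1:,4]);q=np.argwhere(l==i)[:,::-1];print(st[i])
w=[(v,q[q[:,1]==v,0].min(),q[q[:,1]==v,0].max()) for v in range(st[i][1],st[i][1]+st[i][3])]
print(w[::4],w[-8:])
v=max(q[:,1])
for u in((369,341),(438,339),(376,267),(428,267),(375,307),(439,305)):
    print(u,onz(c,(u[0]/1.4,u[1]/1.4),76).round(1))
top=lambda z:onz(c,(403.5/1.4,340/1.4),z).round(1)
print(top(76),top(70))
e=onz(c,(438/1.4,339/1.4),76)-onz(c,(369/1.4,341/1.4),76);print(np.linalg.norm(e),np.degrees(np.arctan2(e[1],e[0])))
d=grab("top");s=grab("scene")
E
```

```text
[ 263  149   50   95 3667]
[(149, np.int64(296), np.int64(298)), (153, np.int64(269), np.int64(303)), (157, np.int64(268), np.int64(304)), (161, np.int64(268), np.int64(304)), (165, np.int64(268), np.int64(304)), (169, np.int64(268), np.int64(304)), (173, np.int64(268), np.int64(305)), (177, np.int64(268), np.int64(305)), (181, np.int64(268), np.int64(305)), (185, np.int64(267), np.int64(305)), (189, np.int64(268), np.int64(305)), (193, np.int64(269), np.int64(305)), (197, np.int64(269), np.int64(305)), (201, np.int64(268), np.int64(305)), (205, np.int64(268), np.int64(305)), (209, np.int64(268), np.int64(305)), (213, np.int64(269), np.int64(305)), (217, np.int64(269), np.int64(305)), (221, np.int64(265), np.int64(309)), (225, np.int64(264), np.int64(309)), (229, np.int64(265), np.int64(311)), (233, np.int64(264), np.int64(312)), (237, np.int64(263), np.int64(312)), (241, np.int64(264), np.int64(312))] [(236, np.int64(264), np.int64(312)), (237, np.int64(263), np.int64(312)), (238, np.int64(263), np.int64(312)), (239, np.int64(263), np.int64(312)), (240, np.int64(263), np.int64(312)), (241, np.int64(264), np.int64(312)), (242, np.int64(264), np.int64(312)), (243, np.int64(264), np.int64(308))]
(369, 341) [475.2  67.5  76. ]
(438, 339) [520.   80.3  76. ]
(376, 267) [467.8 118.7  76. ]
(428, 267) [500.2 126.9  76. ]
(375, 307) [473.5  92.1  76. ]
(439, 305) [514.1 103.8  76. ]
[497.6  73.9  76. ] [498.4  71.4  70. ]
46.65116050330114 15.929107943145278
```

```bash
python3 - <<'E'
from h import *
a=np.radians(15.5);x=np.array([np.cos(a),np.sin(a),0]);h=np.array([-np.sin(a),np.cos(a),0]);u=np.array([0,0,1.])
d=(-h-u)/2**.5; T=np.array([497.6,73.9,0])+46*h+54*u+19*d
p,r=cur(); r1=tool(d,x); print(T,d); rows(p,r,T-90*d,r1,8,1)
E
```

```text
[488.89738999 105.28059792  40.56497116] [ 0.18896607 -0.68138963 -0.70710678]
[-0.1, -5.6, -0.2, 7.2, 0.5, 10.6, 1.0],
[-0.1, -5.6, -0.2, 8.2, 0.6, 9.9, 1.0],
[-0.1, -5.6, -0.2, 9.1, 0.6, 9.0, 1.0],
[-0.1, -5.6, -0.2, 9.9, 0.6, 8.1, 1.0],
[-0.1, -5.6, -0.2, 10.7, 0.6, 7.1, 1.0],
[-0.1, -5.6, -0.2, 11.3, 0.6, 6.0, 1.0],
[-0.1, -5.6, -0.2, 11.9, 0.7, 4.8, 1.0],
[-0.1, -5.6, -0.2, 12.3, 0.7, 3.7, 1.0],
```

step_arm:
  steps:
    - [0,-5.6,-0.2,7,0.5,10.5,1]
    - [0,-5.6,-0.2,8,0.5,10,1]
    - [0,-5.6,-0.2,9,0.5,9,1]
    - [0,-5.6,-0.2,10,0.5,8,1]
    - [0,-5.6,-0.2,10.5,0.5,7,1]
    - [0,-5.6,-0.2,11.5,0.5,6,1]
    - [0,-5.6,-0.2,12,0.5,5,1]
    - [0,-5.6,-0.2,12.5,0.5,3.5,1]

```text
time_s: 3.5
ee_pos: [471.0, 166.9, 104.0]
ee_rot: [-179.3, 44.9, 106.2]
force: [0.9, 0.0, 0.2]
gripper_width: 91.5
gripper_force: 0.0
```

```bash
python3 - <<'E'
from h import *
c=grab("wrist","w2.png");s=state();print(s["time_s"],s["ee_pos"],s["ee_rot"],s["qpos"].round(0),c["o"])
a=np.radians(15.5);x=np.array([np.cos(a),np.sin(a),0]);h=np.array([-np.sin(a),np.cos(a),0]);u=np.array([0,0,1.])
d=(-h-u)/2**.5; T=np.array([497.6,73.9,0])+46*h+54*u+19*d
p,r=cur(); rows(p,r,T,tool(d,x),8,1)
print(proj(c,np.array([497.6,73.9,76])),proj(c,np.array([497.6,73.9,76])+54*h))
E
```

```text
3.55 [469.77687428 168.53415588 100.637763  ] [-178.88003229   44.98842415  106.55705196] [ 43.  30. 106. -40.  74.  49.] [423.25247973 340.36101142 166.56366402]
[-0.0, -0.0, 0.1, -0.5, 0.3, 11.1, 1.0],
[-0.0, -0.0, 0.1, -0.5, 0.2, 11.1, 1.0],
[-0.0, -0.0, 0.1, -0.5, 0.2, 11.1, 1.0],
[-0.0, -0.0, 0.1, -0.5, 0.2, 11.1, 1.0],
[-0.0, -0.0, 0.1, -0.5, 0.2, 11.1, 1.0],
[-0.0, -0.0, 0.1, -0.5, 0.2, 11.1, 1.0],
[-0.0, -0.0, 0.1, -0.5, 0.2, 11.1, 1.0],
[-0.0, -0.0, 0.1, -0.5, 0.2, 11.1, 1.0],
[281.66092352 264.37208898] [281.99921321 241.22428533]
```

View pics/w2.png

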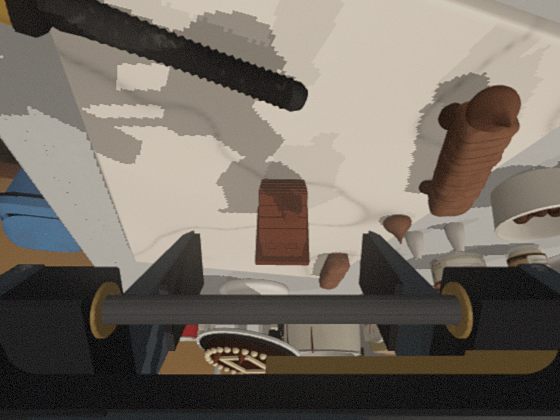

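The tilted view has the cottage centred, with its lower foot edge at (282,264). That matches the predicted (281.7,264.4), so both height and position are confirmed. Next I approach and grip.

step_arm:
  steps:
    - [0,0,0,-0.5,0,11,1]
    - [0,0,0,-0.5,0,11,1]
    - [0,0,0,0,0,11,1]
    - [0,0,0,0,0,11,1]
    - [0,0,0,0,0,11,1]
    - [0,0,0,0,0,11,1]
    - [0,0,0,0,0,11,1]
    - [0,0,0,0,0,11,1]

```text
time_s: 4.55
ee_pos: [487.6, 104.5, 41.7]
ee_rot: [-179.2, 44.8, 106.1]
force: [0.6, 0.1, -0.4]
gripper_width: 91.3
gripper_force: 0.0
```

step_arm:
  steps:
    - [0,0,0,0,0,0,1]
    - [0,0,0,0,0,0,0.6]
    - [0,0,0,0,0,0,0.4]
    - [0,0,0,0,0,0,0]
    - [0,0,0,0,0,0,0]
    - [0,0,0,0,0,0,0]
    - [0,0,0,0,0,0,0]
    - [0,0,0,0,0,0,0]
  force: 25

```text
time_s: 5.55
ee_pos: [487.5, 105.0, 42.2]
ee_rot: [-179.2, 44.8, 106.1]
force: [-0.1, 0.6, -0.1]
gripper_width: 34.6
gripper_force: 24.9
```

```bash
python3 - <<'E'
from h import *
p,r=cur();M=r.as_matrix();print(M.round(4).tolist(),p)
y=M[:,1];print("y az",np.degrees(np.arctan2(y[1],y[0])),"lvl",np.degrees(np.arcsin(y[2])))
az=np.arctan2(y[1],y[0]);x=np.array([np.cos(az),np.sin(az),0]);h=np.array([-x[1],x[0],0]);u=np.array([0,0,1.])
Rc0=np.c_[x,-u,h]; O0=np.array([497.6,73.9,48]); 
# express relative to tool, level-corrected tool y
r0=tool(M[:,2],x); rel=r0.as_matrix().T@Rc0; ro=r0.as_matrix().T@(O0-p); np.savez("rel.npz",rel=rel,ro=ro)
Rc1=np.c_[x,h,u]; 
for z in(45,23):
    r1=R.from_matrix(Rc1@rel.T); O1=np.array([488,100,z]); p1=O1-r1.apply(ro); print("target",p1.round(1),r1.as_euler('xyz',degrees=True).round(1))
    if z==45:
        rows(p,r,p+[0,0,55],r,4,0); rows(p+[0,0,55],r,p1,r1,12,0)
E
```

```text
[[-0.1967, 0.9636, 0.1813], [0.6821, 0.2673, -0.6807], [-0.7044, -0.0102, -0.7098]] [487.54874848 104.96981406  42.2206473 ]
y az 15.504140675570076 lvl -0.5848712525733044
target [485.1 105.2  77.6] [-179.6  -45.2  105.5]
[0.0, 0.0, 0.0, -9.7, -0.1, -9.8, 0.0],
[0.0, 0.0, 0.0, -9.7, -0.1, -9.8, 0.0],
[0.0, 0.0, 0.0, -9.7, -0.1, -9.8, 0.0],
[0.0, 0.0, 0.0, -9.7, -0.1, -9.8, 0.0],
[-0.0, 7.5, -0.0, 1.2, -0.2, 1.1, 0.0],
[-0.0, 7.5, -0.0, 1.0, -0.2, 1.3, 0.0],
[-0.0, 7.5, -0.0, 0.9, -0.2, 1.4, 0.0],
[-0.0, 7.5, -0.0, 0.7, -0.2, 1.5, 0.0],
[-0.0, 7.5, -0.0, 0.5, -0.2, 1.6, 0.0],
[-0.0, 7.5, -0.0, 0.3, -0.2, 1.6, 0.0],
[-0.0, 7.5, -0.0, 0.1, -0.2, 1.6, 0.0],
[-0.0, 7.5, -0.0, -0.1, -0.2, 1.6, 0.0],
[-0.0, 7.5, -0.0, -0.4, -0.2, 1.6, 0.0],
[-0.0, 7.5, -0.0, -0.6, -0.2, 1.5, 0.0],
[-0.0, 7.5, -0.0, -0.8, -0.2, 1.4, 0.0],
[-0.0, 7.5, -0.0, -0.9, -0.2, 1.3, 0.0],
target [485.1 105.2  55.6] [-179.6  -45.2  105.5]
```

step_arm:
  steps:
    - [0,0,0,-9.5,0,-10,0]
    - [0,0,0,-9.5,0,-10,0]
    - [0,0,0,-10,0,-10,0]
    - [0,0,0,-10,0,-10,0]
    - [0,7.5,0,1,-0.2,1,0]
    - [0,7.5,0,1,-0.2,1.5,0]
    - [0,7.5,0,1,-0.2,1.5,0]
    - [0,7.5,0,0.5,-0.2,1.5,0]

```text
time_s: 6.55
ee_pos: [487.1, 105.3, 92.7]
ee_rot: [-179.5, 14.6, 105.7]
force: [-0.7, -0.6, -1.5]
gripper_width: 34.4
gripper_force: 24.9
```

step_arm:
  steps:
    - [0,7.5,0,0.5,-0.2,1.5,0]
    - [0,7.5,0,0.5,-0.2,1.5,0]
    - [0,7.5,0,0,-0.2,1.5,0]
    - [0,7.5,0,0,-0.2,1.5,0]
    - [0,7.5,0,-0.5,-0.2,1.5,0]
    - [0,7.5,0,-0.5,-0.2,1.5,0]
    - [0,7.5,0,-1,-0.2,1.5,0]
    - [0,7.5,0,-1,-0.2,1.5,0]

```text
time_s: 7.55
ee_pos: [485.7, 104.9, 79.6]
ee_rot: [-179.4, -45.4, 105.1]
force: [-0.6, -0.5, -1.2]
gripper_width: 34.7
gripper_force: 24.9
```

step_arm:
  steps:
    - [0,0,0,0,0,0,0]
    - [0,0,0,0,0,0,0]
    - [0,0,0,0,0,0,0]
    - [0,0,0,0,0,0,0]
    - [0,0,0,0,0,0,0]
    - [0,0,0,0,0,0,0]
    - [0,0,0,0,0,0,0]
    - [0,0,0,0,0,0,0]

```text
time_s: 8.55
ee_pos: [485.3, 105.4, 78.6]
ee_rot: [-179.2, -45.2, 104.9]
force: [-0.1, 0.6, -1.0]
gripper_width: 34.8
gripper_force: 24.9
```

```bash
python3 - <<'E'
from h import *
s=grab("scene");w=grab("wrist")
k=cv2.resize(s["im"][165:225,210:290],(480,360),interpolation=cv2.INTER_CUBIC)
cv2.imwrite("pics/v5.png",np.vstack([cv2.resize(w["im"][:240],None,fx=1,fy=1)[:, :560],np.hstack([k,np.zeros((360,80,3),np.uint8)])]))
p,r=cur();st=state();print(st["time_s"],p,st["ee_rot"],st["qpos"].round(0),st["force"],st["gripper_width"])
z=np.load("rel.npz");Rc=r.as_matrix()@z["rel"];print("O",p+r.apply(z["ro"]),"zc",Rc[:,2].round(4),"xc",Rc[:,0].round(4))
E
```

```text
8.65 [485.27708259 105.36937861  78.61650841] [-179.15007222  -45.20875992  104.8971338 ] [-14.  31. 107.  40.  73. -52.] [ 0.72037826 -0.78087821 -0.67522012] 34.816884271082756
O [487.95770796 100.10437544  45.98437839] zc [0.0051 0.0015 1.    ] xc [ 0.965   0.2623 -0.0053]
```

View pics/v5.png

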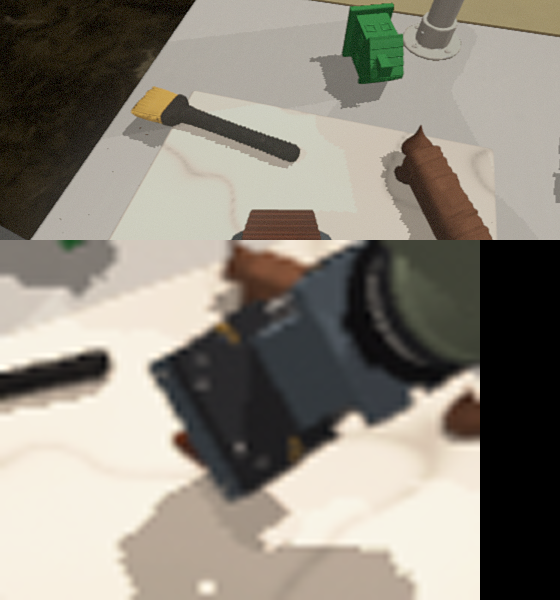

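The cottage is held upright: roof seen at (283,225) in the wrist part, nothing disturbed. I lower it onto the slab, slowing near contact.

step_arm:
  steps:
    - [0,0,0,-2.2,0,2.2,0]
    - [0,0,0,-2.2,0,2.2,0]
    - [0,0,0,-2.2,0,2.2,0]
    - [0,0,0,-2.2,0,2.2,0]
    - [0,0,0,-2.2,0,2.2,0]
    - [0,0,0,-2.2,0,2.2,0]
    - [0,0,0,-2.2,0,2.2,0]
    - [0,0,0,0,0,0,0]

```text
time_s: 9.65
ee_pos: [484.9, 105.4, 56.7]
ee_rot: [-179.1, -45.2, 104.9]
force: [-0.1, 0.0, -0.8]
gripper_width: 34.6
gripper_force: 24.9
```

step_arm:
  steps:
    - [0,0,0,-0.5,0,0.5,0]
    - [0,0,0,0,0,0,0]
    - [0,0,0,-0.5,0,0.5,0]
    - [0,0,0,0,0,0,0]
    - [0,0,0,-0.5,0,0.5,0]
    - [0,0,0,0,0,0,0]
    - [0,0,0,0,0,0,0]
    - [0,0,0,0,0,0,0]

```text
time_s: 10.65
ee_pos: [485.0, 105.4, 54.8]
ee_rot: [-179.2, -45.2, 104.9]
force: [-0.5, -0.2, -1.4]
gripper_width: 34.9
gripper_force: 24.9
```

step_arm:
  steps:
    - [0,0,0,-0.5,0,0.5,0]
    - [0,0,0,0,0,0,0]
    - [0,0,0,-0.5,0,0.5,0]
    - [0,0,0,0,0,0,0]
    - [0,0,0,-0.5,0,0.5,0]
    - [0,0,0,0,0,0,0]
    - [0,0,0,0,0,0,0]
    - [0,0,0,0,0,0,0]

```text
time_s: 11.65
ee_pos: [485.0, 105.7, 54.3]
ee_rot: [-179.2, -45.3, 105.0]
force: [-1.6, -2.7, 9.2]
gripper_width: 34.8
gripper_force: 25.0
```

step_arm:
  steps:
    - [0,0,0,0.4,0,-0.4,0]
    - [0,0,0,0,0,0,0]
    - [0,0,0,0,0,0,0.5]
    - [0,0,0,0,0,0,0.8]
    - [0,0,0,0,0,0,1]
    - [0,0,0,0,0,0,1]
    - [0,0,0,0,0,0,1]
    - [0,0,0,0,0,0,1]

```text
time_s: 12.65
ee_pos: [485.0, 105.4, 53.2]
ee_rot: [-179.2, -45.2, 104.9]
force: [0.5, 0.7, 0.1]
gripper_width: 90.4
gripper_force: 0.0
```

```bash
python3 - <<'E'
from h import *
p,r=cur();st=state();z=np.load("rel.npz");print(st["time_s"],p,st["ee_rot"],st["force"],st["gripper_width"]);O=p+r.apply(z["ro"]);Rc=r.as_matrix()@z["rel"];print("O",O,"zc",Rc[:,2].round(4))
y=r.as_matrix()[:,1];y[2]=0
r1=tool([0,0,-1],y);rows(p,r,np.array([O[0],O[1],50.]),r1,8,1)
E
```

```text
12.65 [485.02438457 105.42064479  53.19654998] [-179.15990916  -45.2056754   104.90445208] [0.53613993 0.72626191 0.09688412] 90.37784176372976
O [487.70930714 100.15497476  20.56488085] zc [0.005  0.0016 1.    ]
[-0.1, -5.7, -0.0, -0.8, 0.2, -0.2, 1.0],
[-0.1, -5.7, -0.0, -0.8, 0.2, -0.2, 1.0],
[-0.1, -5.7, -0.0, -0.8, 0.2, -0.1, 1.0],
[-0.1, -5.7, -0.0, -0.8, 0.2, 0.0, 1.0],
[-0.1, -5.7, -0.0, -0.8, 0.2, 0.1, 1.0],
[-0.1, -5.7, -0.0, -0.8, 0.1, 0.2, 1.0],
[-0.1, -5.7, -0.0, -0.8, 0.1, 0.2, 1.0],
[-0.1, -5.7, -0.0, -0.8, 0.1, 0.3, 1.0],
```

step_arm:
  steps:
    - [-0.1,-5.7,0,-0.8,0.2,-0.2,1]
    - [-0.1,-5.7,0,-0.8,0.2,-0.2,1]
    - [-0.1,-5.7,0,-0.8,0.2,-0.1,1]
    - [-0.1,-5.7,0,-0.8,0.2,0,1]
    - [-0.1,-5.7,0,-0.8,0.2,0.1,1]
    - [-0.1,-5.7,0,-0.8,0.1,0.2,1]
    - [-0.1,-5.7,0,-0.8,0.1,0.2,1]
    - [-0.1,-5.7,0,-0.8,0.1,0.3,1]

```text
time_s: 13.65
ee_pos: [487.8, 100.2, 50.5]
ee_rot: [179.8, 0.6, 105.2]
force: [-0.3, -0.6, -0.4]
gripper_width: 91.3
gripper_force: 0.0
```

step_arm:
  steps:
    - [0,0,0,0,0,0,1]
    - [0,0,0,0,0,0,1]
    - [0,0,0,0,0,0,1]
    - [0,0,0,0,0,0,1]
    - [0,0,0,0,0,0,1]
    - [0,0,0,0,0,0,1]
    - [0,0,0,0,0,0,1]
    - [0,0,0,0,0,0,1]

```text
time_s: 14.65
ee_pos: [487.8, 100.2, 50.2]
ee_rot: [179.9, 0.4, 105.2]
force: [0.7, 0.4, -0.0]
gripper_width: 91.0
gripper_force: 0.0
```

```bash
python3 - <<'E'
from h import *
w=grab("wrist");s=grab("scene");t=grab("top")
k=lambda im,x,y:cv2.resize(im[y:y+40,x:x+40],(240,240),interpolation=cv2.INTER_CUBIC)
cv2.imwrite("pics/v6.png",np.hstack([w["im"],np.vstack([k(s["im"],230,180),k(t["im"],210,185)])[:420]]))
st=state();print(st["time_s"],st["ee_pos"],st["ee_rot"],st["qpos"].round(0))
for q in((0,28,54),(0,-28,54),(0,0,82),(17,0,82),(-17,0,82)):
    a=np.radians(14.9);X=np.array([487.7+q[0]*np.cos(a)-q[1]*np.sin(a),100.2+q[0]*np.sin(a)+q[1]*np.cos(a),20+q[2]]);print(q,proj(w,X).round(1))
E
```

```text
14.8 [487.77044028 100.24562908  50.15989664] [179.86935634   0.39036056 105.21363067] [ 11.  21. 113.  -1.  46.  -4.]
(0, 28, 54) [281.2 228.7]
(0, -28, 54) [280.6 326.5]
(0, 0, 82) [280.9 313.7]
(17, 0, 82) [320.7 313.9]
(-17, 0, 82) [241.1 313.5]
```

View pics/v6.png

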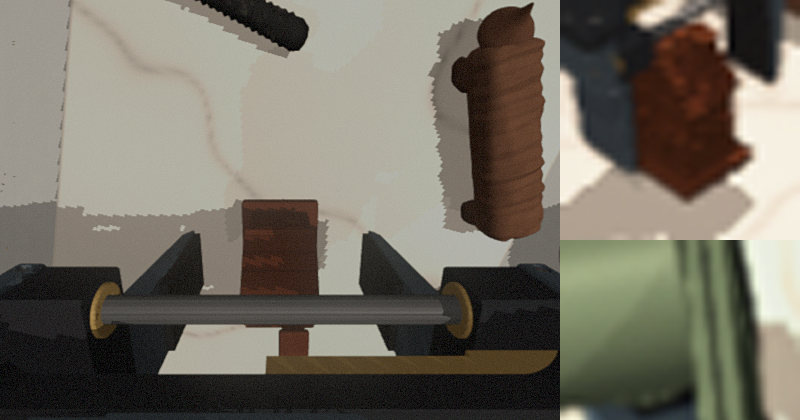

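The view shows the cottage standing upright, centred between the open fingers: foot edge at rows ~200, far eaves at 327 (predicted 326.5), train and brush untouched. I grip and lift it.

step_arm:
  steps:
    - [0,0,0,0,0,0,0.6]
    - [0,0,0,0,0,0,0.4]
    - [0,0,0,0,0,0,0]
    - [0,0,0,0,0,0,0]
    - [0,0,0,0,0,0,0]
    - [0,0,0,0,0,0,0]
    - [0,0,0,0,0,0,0]
    - [0,0,0,0,0,0,0]
  force: 30

```text
time_s: 15.8
ee_pos: [487.7, 100.1, 50.1]
ee_rot: [179.9, 0.4, 105.2]
force: [-0.4, -0.0, -0.5]
gripper_width: 34.5
gripper_force: 29.9
```

```bash
python3 - <<'E'
from h import *
w=grab("wrist");st=state();p,r=cur();print(st["time_s"],p,st["ee_rot"],st["gripper_width"])
y=r.as_matrix()[:,1];a=np.arctan2(y[1],y[0]);print(np.degrees(a))
for q in((24,28,8),(-24,28,8),(24,28,0),(-24,28,0),(0,-28,54),(17,-28,54)):
    X=np.array([487.7+q[0]*np.cos(a)-q[1]*np.sin(a),100.2+q[0]*np.sin(a)+q[1]*np.cos(a),20+q[2]]);print(q,proj(w,X).round(1))
im=w["im"].astype(int)
for u in (265,281,297): print(u,[int(v) for v in range(180,350) if abs(im[v+1,u].sum()-im[v-1,u].sum())>90])
print([int(v) for v in range(220,340) if abs(im[210,v+1].sum()-im[210,v-1].sum())>90])
# plan
rel=np.array([O for O in [[0,0,0]]])
n=np.array([-.203,.174,.964]);n/=np.linalg.norm(n);C=np.array([536.6,-302.4,144.2])-5*n
yp=np.array([np.cos(np.radians(50)),np.sin(np.radians(50)),0])
r1=tool(-n,yp);print("plot",C,"hover TCP",(C+(30+60)*n).round(1))
up=np.array([p[0],p[1],170]);rows(up,r,C+90*n,r1,14,0)
E
```

```text
15.85 [487.71284854 100.14404293  50.13111682] [179.87875623   0.39274005 105.20565881] 34.531026992815725
15.206489883954934
(24, 28, 8) [319.8 201.8]
(-24, 28, 8) [242.2 201.8]
(24, 28, 0) [318.3 198.3]
(-24, 28, 0) [243.6 198.3]
(0, -28, 54) [281.  326.5]
(17, -28, 54) [312.8 326.5]
265 [198, 199, 200, 327, 328]
281 [198, 199, 200, 326, 327, 328, 329, 330, 331]
297 [198, 199, 200]
[222, 226, 232, 234, 241, 242, 317, 318, 319]
plot [ 537.61460387 -303.26966046  139.38188111] hover TCP [ 519.4 -287.6  226.1]
[-0.3, -1.0, -2.5, -27.3, -5.1, -3.8, 0.0],
[-0.3, -1.0, -2.5, -27.2, -6.2, -3.4, 0.0],
[-0.3, -1.0, -2.5, -26.9, -7.4, -2.9, 0.0],
[-0.3, -1.0, -2.5, -26.6, -8.5, -2.5, 0.0],
[-0.3, -1.0, -2.5, -26.3, -9.6, -2.0, 0.0],
[-0.3, -1.0, -2.5, -25.9, -10.8, -1.6, 0.0],
[-0.3, -1.0, -2.5, -25.4, -11.9, -1.2, 0.0],
[-0.3, -1.0, -2.5, -24.9, -12.9, -0.8, 0.0],
[-0.3, -1.0, -2.5, -24.3, -14.0, -0.4, 0.0],
[-0.3, -1.0, -2.5, -23.7, -15.0, -0.1, 0.0],
[-0.3, -1.0, -2.5, -23.0, -16.0, 0.2, 0.0],
[-0.3, -1.0, -2.5, -22.3, -17.0, 0.6, 0.0],
[-0.3, -1.0, -2.5, -21.6, -18.0, 0.9, 0.0],
[-0.3, -1.0, -2.5, -20.8, -18.9, 1.2, 0.0],
```

```bash
python3 - <<'E'
from h import *
p,r=cur()
n=np.array([-.203,.174,.964]);n/=np.linalg.norm(n);C=np.array([537.6,-303.3,139.4])
a=np.radians(50);yp=np.array([np.cos(a),np.sin(a),0]);xp=np.cross(yp,n)
# cottage in tool: axes
y=r.as_matrix()[:,1];b=np.arctan2(y[1],y[0]);x=np.array([np.cos(b),np.sin(b),0]);u=np.array([0,0,1.])
rel=r.as_matrix().T@np.c_[x,np.cross(u,x),u];ro=r.inv().apply(np.array([487.7,100.2,20])-p);np.savez("rel2.npz",rel=rel,ro=ro);print(ro,xp)
Rc=np.c_[yp,np.cross(n,yp),n];r1=R.from_matrix(Rc@rel.T)
O=C+60*n+35*xp;p1=O-r1.apply(ro);print(p1)
rows(p+[0,0,120],r,p1,r1,16,0)
E
```

```text
[ 0.26390202 -0.06148023 30.12995308] [ 0.73817864 -0.61940543  0.26724773]
[ 545.16047964 -309.37212942  235.62157801]
[-0.3, -0.9, -2.2, -25.7, -3.2, -3.9, 0.0],
[-0.3, -0.9, -2.2, -25.6, -4.2, -3.5, 0.0],
[-0.3, -0.9, -2.2, -25.5, -5.1, -3.1, 0.0],
[-0.3, -0.9, -2.2, -25.3, -6.1, -2.7, 0.0],
[-0.3, -0.9, -2.2, -25.1, -7.0, -2.4, 0.0],
[-0.3, -0.9, -2.2, -24.9, -7.9, -2.0, 0.0],
[-0.3, -0.9, -2.2, -24.6, -8.9, -1.6, 0.0],
[-0.3, -0.9, -2.2, -24.2, -9.8, -1.3, 0.0],
[-0.3, -0.9, -2.2, -23.9, -10.7, -1.0, 0.0],
[-0.3, -0.9, -2.2, -23.5, -11.6, -0.6, 0.0],
[-0.3, -0.9, -2.2, -23.0, -12.4, -0.3, 0.0],
[-0.3, -0.9, -2.2, -22.5, -13.3, -0.0, 0.0],
[-0.3, -0.9, -2.2, -22.0, -14.1, 0.3, 0.0],
[-0.3, -0.9, -2.2, -21.5, -15.0, 0.6, 0.0],
[-0.3, -0.9, -2.2, -20.9, -15.8, 0.8, 0.0],
[-0.3, -0.9, -2.2, -20.2, -16.5, 1.1, 0.0],
```

step_arm:
  steps:
    - [0,0,0,0,0,-5,0]
    - [0,0,0,0,0,-10,0]
    - [0,0,0,0,0,-15,0]
    - [0,0,0,0,0,-20,0]
    - [0,0,0,0,0,-20,0]
    - [0,0,0,0,0,-20,0]
    - [0,0,0,0,0,-20,0]
    - [0,0,0,0,0,-10,0]

```text
time_s: 16.85
ee_pos: [487.9, 101.0, 172.2]
ee_rot: [179.7, 0.4, 105.2]
force: [-0.5, 0.8, -0.8]
gripper_width: 34.5
gripper_force: 29.9
```

step_arm:
  steps:
    - [-0.3,-0.9,-2.2,-25.5,-3,-4,0]
    - [-0.3,-0.9,-2.2,-25.5,-4,-3.5,0]
    - [-0.3,-0.9,-2.2,-25.5,-5,-3,0]
    - [-0.3,-0.9,-2.2,-25.5,-6,-2.5,0]
    - [-0.3,-0.9,-2.2,-25,-7,-2.5,0]
    - [-0.3,-0.9,-2.2,-25,-8,-2,0]
    - [-0.3,-0.9,-2.2,-24.5,-9,-1.5,0]
    - [-0.3,-0.9,-2.2,-24,-10,-1.5,0]

```text
time_s: 17.85
ee_pos: [516.4, -104.4, 202.5]
ee_rot: [178.7, 7.9, 122.8]
force: [0.4, 0.0, -1.8]
gripper_width: 34.9
gripper_force: 29.9
```

step_arm:
  steps:
    - [-0.3,-0.9,-2.2,-24,-10.5,-1,0]
    - [-0.3,-0.9,-2.2,-23.5,-11.5,-0.5,0]
    - [-0.3,-0.9,-2.2,-23,-12.5,-0.5,0]
    - [-0.3,-0.9,-2.2,-22.5,-13.5,0,0]
    - [-0.3,-0.9,-2.2,-22,-14,0.5,0]
    - [-0.3,-0.9,-2.2,-21.5,-15,0.5,0]
    - [-0.3,-0.9,-2.2,-21,-16,1,0]
    - [-0.3,-0.9,-2.2,-20,-16.5,1,0]

```text
time_s: 18.85
ee_pos: [546.8, -309.1, 233.7]
ee_rot: [179.9, 15.3, 140.7]
force: [0.1, -0.7, -0.7]
gripper_width: 34.4
gripper_force: 29.9
```

step_arm:
  steps:
    - [0,0,0,0,0,0,0]
    - [0,0,0,0,0,0,0]
    - [0,0,0,0,0,0,0]
    - [0,0,0,0,0,0,0]
    - [0,0,0,0,0,0,0]
    - [0,0,0,0,0,0,0]
    - [0,0,0,0,0,0,0]
    - [0,0,0,0,0,0,0]

```text
time_s: 19.85
ee_pos: [547.1, -308.5, 233.6]
ee_rot: [179.9, 15.3, 140.6]
force: [-0.1, -1.0, -0.5]
gripper_width: 34.5
gripper_force: 29.9
```

```bash
python3 - <<'E'
from h import *
import pickle
w=grab("wrist","w7.png");pickle.dump(w,open("w7.pkl","wb"));st=state();p,r=cur();print(st["time_s"],p,st["ee_rot"],st["gripper_width"],st["qpos"].round(0))
n=np.array([-.203,.174,.964]);n/=np.linalg.norm(n);C=np.array([537.6,-303.3,139.4])
a=np.radians(50);yp=np.array([np.cos(a),np.sin(a),0]);xp=np.cross(yp,n)
for i,j in((39,35),(39,-35),(-39,-35),(-39,35)): print(i,j,proj(w,C+5*n+i*xp+j*yp).round(1))
E
```

```text
19.9 [ 547.13094967 -308.48234028  233.61959567] [179.93149732  15.33136619 140.61729501] 34.79673361821582 [-29.  15.  93.  -3.  57. -78.]
39 35 [320. 219.]
39 -35 [235.4 218.2]
-39 -35 [232.4 120.6]
-39 35 [324.8 121.6]
```

View pics/w7.png

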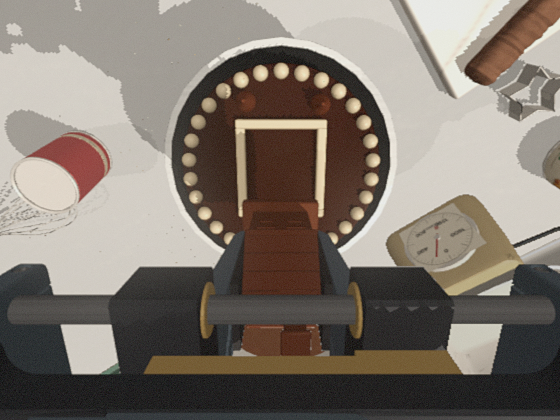

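The wrist view shows the kerb with outer downhill corners at about (235,120) and (327,120), and the held cottage's foot edge at row 200. The predicted corners are off by about 2 px sideways, so I refine by line fits.

```bash
cat >> h.py <<'E'
def wk(c,box,vs,us):
    "outer kerb lines in a wrist view: left,right from rows vs; top from columns us -> two downhill corners + side lines"
    im=cv2.GaussianBlur(c["im"],(3,3),0)[...,1].astype(float);x0,x1,y0,y1=box;cen=(x0+x1)/2
    def edge(a):
        th=(a.max()+np.percentile(a,20))/2;i=int(np.argmax(a>th));return i-1+(th-a[i-1])/(a[i]-a[i-1])
    L=np.array([[x0+edge(im[v,x0:x0+24]),v] for v in vs]);Rr=np.array([[x1-edge(im[v,x1:x1-24:-1]),v] for v in vs]);T=np.array([[u,y0+edge(im[y0:y0+22,u])] for u in us])
    def fit(P):
        a=cv2.fitLine(P.astype(np.float32),cv2.DIST_HUBER,0,.01,.01)[:,0];return np.cross([a[2],a[3],1],[a[2]+a[0],a[3]+a[1],1])
    l,rr,t=fit(L),fit(Rr),fit(T);X=lambda a,b:(np.cross(a,b)/np.cross(a,b)[2])[:2]
    return X(l,t),X(rr,t),X(l,[0,1,-vs[-1]]),X(rr,[0,1,-vs[-1]])
E
python3 - <<'E'
from h import *
import pickle
w=pickle.load(open("w7.pkl","rb"))
q=wk(w,(226,336,109,0),range(133,192,2),range(245,320,3));print([x.round(1).tolist() for x in q])
n=np.array([-.203,.174,.964]);n/=np.linalg.norm(n);C=np.array([537.6,-303.3,139.4])+5*n
a=np.radians(50);yp=np.array([np.cos(a),np.sin(a),0]);xp=np.cross(yp,n)
for nn in(n,):
    for x in q:
        o,d=ray(w,x);X=o+d*((C-o)@nn)/(d@nn);print("plot x,y",((X-C)@xp).round(2),((X-C)@yp).round(2))
s=grab("scene");K=kerb
pl=[(328.,0)]
c1=np.array([[325.2,265.6],[327.8,245.1]])
print(tri((s,c1[0]),(w,q[0])),tri((s,c1[1]),(w,q[1])))
t=grab("top");print(tri((t,(365.4,202.5)),(w,q[0])),tri((t,(346.6,186.9)),(w,q[1])))
E
```

```text
[[234.6, 119.1], [326.9, 119.3], [237.2, 191.0], [323.9, 191.0]]
plot x,y -40.07 -33.26
plot x,y -40.72 36.51
plot x,y 15.81 -32.83
plot x,y 15.13 37.05
(array([ 485.59365827, -303.65382216,  131.09080587]), [0.4, 0.4]) (array([ 530.39712915, -249.35059047,  132.06563717]), [0.0, 0.0])
(array([ 486.49129345, -307.63854636,  121.46777718]), [1.2, 1.2]) (array([ 530.32534739, -250.02764542,  133.16884055]), [0.8, 0.8])
```

```bash
cat > plan.py <<'E'
from h import *
n=np.array([-.203,.174,.964]);n/=np.linalg.norm(n);C=np.array([537.6,-303.3,139.4])
a=np.radians(50);yp=np.array([np.cos(a),np.sin(a),0]);xp=np.cross(yp,n);C=C-1.4*xp+2.0*yp
a=np.radians(50.5);yp=np.array([np.cos(a),np.sin(a),0]);n=n-yp*(n@yp);n/=np.linalg.norm(n);xp=np.cross(yp,n)
z=np.load("rel2.npz");rel,ro=z["rel"],z["ro"]
Rc=np.c_[yp,np.cross(n,yp),n];r1=R.from_matrix(Rc@rel.T)
def target(dx,dy,dn): return C+dx*xp+dy*yp+dn*n-r1.apply(ro),r1
def report():
    p,r=cur();s=state();O=p+r.apply(ro)-C;M=Rc.T@(r.as_matrix()@rel)
    print("t",round(s["time_s"],2),"O in plot x,y,n",(O@xp).round(2),(O@yp).round(2),(O@n).round(2),"rot err deg",np.degrees(R.from_matrix(M).as_rotvec()).round(2),"F(plot)",[round(float(np.dot(s["force"],v)),1) for v in(xp,yp,n)],"w",s["gripper_width"].round(1))
E
python3 - <<'E'
from plan import *
report();p,r=cur();p1,q=target(0,0,25);print(C,n);rows(p,r,p1,q,8,0)
E
```

```text
Traceback (most recent call last):
  File "plan.py", line 10, in report
    print("t",round(s["time_s"],2),"O in plot x,y,n",(O@xp).round(2),(O@yp).round(2),(O@n).round(2),"rot err deg",np.degrees(R.from_matrix(M).as_rotvec()).round(2),"F(plot)",[round(float(np.dot(s["force"],v)),1) for v in(xp,yp,n)],"w",s["gripper_width"].round(1))
                                                                                                                                                                                                                                           ^^^^^^^^^^^^^^^^^^^^^^^^
AttributeError: 'float' object has no attribute 'round'
```

```bash
sed -i 's/s\["gripper_width"\].round(1)/round(float(s["gripper_width"]),1)/' plan.py
python3 - <<'E'
from plan import *
report();p,r=cur();p1,q=target(0,0,25);print(C,n);rows(p,r,p1,q,8,0)
E
```

```text
t 20.0 O in plot x,y,n 36.47 0.04 57.85 rot err deg [0.56 0.02 0.11] F(plot) [-0.7, -0.4, -1.1] w 35.0
[ 537.85212512 -300.90074352  139.02585318] [-0.2061909   0.16997066  0.96363649]
[-0.0, -0.1, 0.0, 4.6, -0.0, 4.1, 0.0],
[-0.0, -0.1, 0.0, 4.6, -0.0, 4.1, 0.0],
[-0.0, -0.1, 0.0, 4.6, -0.0, 4.1, 0.0],
[-0.0, -0.1, 0.0, 4.6, -0.0, 4.1, 0.0],
[-0.0, -0.1, 0.0, 4.6, -0.0, 4.1, 0.0],
[-0.0, -0.1, 0.0, 4.6, -0.0, 4.1, 0.0],
[-0.0, -0.1, 0.0, 4.6, -0.0, 4.1, 0.0],
[-0.0, -0.1, 0.0, 4.6, -0.0, 4.1, 0.0],
```

step_arm:
  steps:
    - [0,-0.1,0,4.5,0,4,0]
    - [0,-0.1,0,4.5,0,4,0]
    - [0,-0.1,0,4.5,0,4,0]
    - [0,-0.1,0,4.5,0,4,0]
    - [0,-0.1,0,4.5,0,4,0]
    - [0,-0.1,0,4.5,0,4,0]
    - [0,0,0,4.5,0,4,0]
    - [0,0,0,5,0,5,0]

```text
time_s: 21.0
ee_pos: [526.8, -291.7, 191.7]
ee_rot: [179.9, 15.9, 140.6]
force: [-0.7, 0.4, -0.3]
gripper_width: 34.8
gripper_force: 29.9
```

step_arm:
  steps:
    - [0,0,0,0,0,2,0]
    - [0,0,0,0,0,2,0]
    - [0,0,0,0,0,2,0]
    - [0,0,0,0,0,2,0]
    - [0,0,0,0,0,0,0]
    - [0,0,0,0,0,0,0]
    - [0,0,0,0,0,0,0]
    - [0,0,0,0,0,0,0]

```text
time_s: 22.0
ee_pos: [528.6, -293.2, 184.4]
ee_rot: [179.9, 15.9, 140.6]
force: [0.3, -0.1, -0.8]
gripper_width: 34.8
gripper_force: 29.9
```

```bash
python3 - <<'E'
from plan import *
import pickle
report();w=grab("wrist","w8.png");pickle.dump(w,open("w8.pkl","wb"))
for i,j in((-39,-35),(-39,35),(-32,-28),(-32,28)): print(i,j,proj(w,C+5*n+i*xp+j*yp).round(1))
p,r=cur();Rq=r.as_matrix()@rel
for q in((24,28,8),(-24,28,8),(24,28,0),(-24,28,0)): print(q,proj(w,p+r.apply(ro)+Rq@np.array(q,float)).round(1))
x0,y0=proj(w,C).astype(int);print(x0,y0)
cv2.imwrite("pics/w8c.png",cv2.resize(w["im"][150:290,180:380],(800,560),interpolation=cv2.INTER_CUBIC))
E
```

```text
t 22.0 O in plot x,y,n 0.52 0.07 16.83 rot err deg [-0.05  0.02  0.11] F(plot) [0.1, 0.1, -0.8] w 34.8
-39 -35 [228.1 176.5]
-39 35 [333.1 176.8]
-32 -28 [238.9 186.8]
-32 28 [322.2 187. ]
(24, 28, 8) [319.3 201.6]
(-24, 28, 8) [241.8 201.5]
(24, 28, 0) [317.9 198.1]
(-24, 28, 0) [243.2 198. ]
280 228
```

View pics/w8c.png

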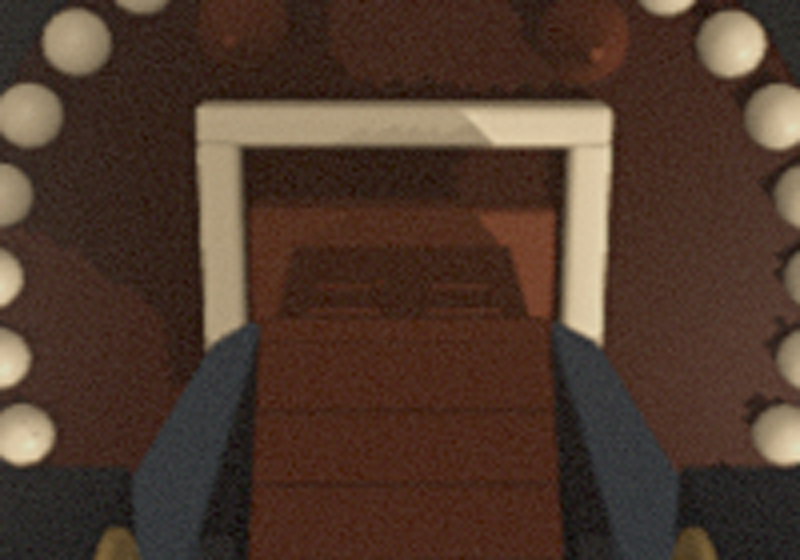

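The crop shows the foot centred inside the kerb: foot spans 248–556, kerb outer 197–612, about 0.4 mm off centre. Descending along the normal.

step_arm:
  steps:
    - [0,0,0,0.5,0.3,2,0]
    - [0,0,0,0,0,2,0]
    - [0,0,0,0,0,2,0]
    - [0,0,0,0,0,2,0]
    - [0,0,0,0,0,2,0]
    - [0,0,0,0,0,2,0]
    - [0,0,0,0,0,0,0]
    - [0,0,0,0,0,0,0]

```text
time_s: 23.05
ee_pos: [531.0, -294.8, 172.7]
ee_rot: [179.9, 15.9, 140.6]
force: [-0.5, 0.2, -0.5]
gripper_width: 34.7
gripper_force: 29.9
```

step_arm:
  steps:
    - [0,0,0,0,0,0.7,0]
    - [0,0,0,0,0,0,0]
    - [0,0,0,0,0,0.7,0]
    - [0,0,0,0,0,0,0]
    - [0,0,0,0,0,0.7,0]
    - [0,0,0,0,0,0,0]
    - [0,0,0,0,0,0,0]
    - [0,0,0,0,0,0,0]

```text
time_s: 24.05
ee_pos: [531.4, -295.1, 170.6]
ee_rot: [179.9, 15.9, 140.6]
force: [0.0, -0.5, -0.0]
gripper_width: 34.6
gripper_force: 29.9
```

```bash
python3 -c "
from plan import *
report()"
```

```text
t 24.05 O in plot x,y,n 0.06 0.37 2.63 rot err deg [-0.04  0.02  0.11] F(plot) [0.3, -0.4, -0.1] w 34.6
```

step_arm:
  steps:
    - [0,0,0,0,0,0.7,0]
    - [0,0,0,0,0,0,0]
    - [0,0,0,0,0,0.7,0]
    - [0,0,0,0,0,0,0]
    - [0,0,0,0,0,0.6,0]
    - [0,0,0,0,0,0,0]
    - [0,0,0,0,0,0,0]
    - [0,0,0,0,0,0,0]

```text
time_s: 25.05
ee_pos: [531.9, -295.5, 168.7]
ee_rot: [179.9, 15.9, 140.6]
force: [-0.1, -0.1, -0.7]
gripper_width: 34.6
gripper_force: 29.9
```

step_arm:
  steps:
    - [0,0,0,0,0,0.5,0]
    - [0,0,0,0,0,0,0]
    - [0,0,0,0,0,0.5,0]
    - [0,0,0,0,0,0,0]
    - [0,0,0,0,0,0,0]
    - [0,0,0,0,0,0,0]
    - [0,0,0,0,0,0,0]
    - [0,0,0,0,0,0,0]

```text
time_s: 26.05
ee_pos: [532.0, -295.6, 167.7]
ee_rot: [179.9, 15.9, 140.6]
force: [-0.6, -0.4, -1.1]
gripper_width: 34.8
gripper_force: 29.9
```

```bash
python3 -c "
from plan import *
report();print(state()['torque'])"
```

```text
t 26.05 O in plot x,y,n 0.07 0.37 -0.37 rot err deg [-0.04  0.02  0.11] F(plot) [-0.5, -0.7, -1.0] w 34.8
[0.10441812 0.11981221 0.0655962 ]
```

step_arm:
  steps:
    - [0,0,0,0,0,0.4,0]
    - [0,0,0,0,0,0,0]
    - [0,0,0,0,0,0.4,0]
    - [0,0,0,0,0,0,0]
    - [0,0,0,0,0,0,0]
    - [0,0,0,0,0,0,0]
    - [0,0,0,0,0,0,0]
    - [0,0,0,0,0,0,0]

```text
time_s: 27.05
ee_pos: [532.1, -295.7, 167.5]
ee_rot: [179.9, 16.0, 140.6]
force: [-2.8, 1.9, 6.0]
gripper_width: 34.9
gripper_force: 29.9
```

```bash
python3 - <<'E'
from plan import *
report();T=[];F=[]
for i in range(6): grab_frame("wrist"); s=state();T.append(s["torque"]);F.append(s["force"])
T=np.mean(T,0);F=np.mean(F,0);p,r=cur();print("F plot",[round(float(F@v),2) for v in(xp,yp,n)],"T at tcp in plot",[round(float(T@v),3) for v in(xp,yp,n)])
O=p+r.apply(ro);M=T-np.cross((O-p)/1000,F);print("M about O (if ref TCP)",[round(float(M@v),3) for v in(xp,yp,n)],"CoP x",-M@yp/(F@n)*1000,"y",M@xp/(F@n)*1000)
E
```

```text
t 27.05 O in plot x,y,n 0.14 0.36 -0.63 rot err deg [-0.06  0.02  0.11] F(plot) [-1.6, -0.3, 6.7] w 34.9
F plot [-2.08, -0.46, 6.27] T at tcp in plot [-0.019, 0.524, 0.018]
M about O (if ref TCP) [-0.005, 0.461, 0.018] CoP x -73.55371109769894 y -0.772884334185131
```

step_arm:
  steps:
    - [0,0,0,0,0,0,0]
    - [0,0,0,0,0,0,0]
    - [0,0,0,0,0,0.3,0]
    - [0,0,0,0,0,0.3,0]
    - [0,0,0,0,0,0,0]
    - [0,0,0,0,0,0,0]
    - [0,0,0,0,0,0,0]
    - [0,0,0,0,0,0,0]
  force: 8

```text
time_s: 28.35
ee_pos: [531.9, -296.1, 167.2]
ee_rot: [180.0, 16.0, 140.6]
force: [-5.4, 1.5, 8.2]
gripper_width: 34.7
gripper_force: 8.0
```

```bash
cat > ft.py <<'E'
from plan import *
report();T=[];F=[]
for i in range(4): grab_frame("wrist"); s=state();T.append(s["torque"]);F.append(s["force"])
T=np.mean(T,0);F=np.mean(F,0);print("F plot",[round(float(F@v),2) for v in(xp,yp,n)],"T plot",[round(float(T@v),3) for v in(xp,yp,n)])
E
python3 ft.py
```

```text
t 28.35 O in plot x,y,n 0.18 -0.12 -0.97 rot err deg [-0.06  0.06  0.11] F(plot) [-2.7, -2.3, 9.2] w 34.7
F plot [-2.77, -2.61, 9.08] T plot [-0.471, 0.583, -0.034]
```

step_arm:
  steps:
    - [0,0,0,0.2,-0.2,0,0]
    - [0,0,0,0,0,0,0]
    - [0,0,0,0,0,0,0]
    - [0,0,0,0,0,0,0]
    - [0,0,0,0,0,0,0]
    - [0,0,0,0,0,0,0]
    - [0,0,0,0,0,0,0]
    - [0,0,0,0,0,0,0]
  force: 8

```text
time_s: 29.55
ee_pos: [531.9, -296.2, 167.2]
ee_rot: [179.9, 16.0, 140.6]
force: [-5.6, 1.5, 8.2]
gripper_width: 34.9
gripper_force: 8.0
```

step_arm:
  steps:
    - [0,0,0,0,0,0,0]
    - [0,0,0,0,0,0,0]
    - [0,0,0,0,0,0,0]
    - [0,0,0,0,0,0,0]
    - [0,0,0,0,0,0,0]
    - [0,0,0,0,0,0,0]
    - [0,0,0,0,0,0,0]
    - [0,0,0,0,0,0,0]
  force: 20

```text
time_s: 30.55
ee_pos: [531.9, -296.2, 167.2]
ee_rot: [179.9, 16.0, 140.6]
force: [-4.9, 1.8, 8.2]
gripper_width: 34.8
gripper_force: 20.0
```

```bash
python3 ft.py; python3 - <<'E'
from plan import *
w=grab("wrist");s=grab("scene");t=grab("top")
p=proj(s,C).astype(int)
a=cv2.resize(w["im"][150:290,180:380],(800,560),interpolation=cv2.INTER_CUBIC)
b=cv2.resize(s["im"][p[1]-38:p[1]+27,p[0]-40:p[0]+40],(400,325),interpolation=cv2.INTER_CUBIC)
a=cv2.resize(a,(400,280));cv2.imwrite("pics/v9.png",np.vstack([a,b]))
for i,j in((-39,-35),(-39,35)): print(i,j,proj(w,C+5*n+i*xp+j*yp).round(1))
E
```

```text
t 30.55 O in plot x,y,n 0.2 -0.15 -0.97 rot err deg [-0.09  0.04  0.1 ] F(plot) [-2.6, -1.7, 9.2] w 34.8
F plot [-2.54, -2.25, 8.72] T plot [-0.349, 0.527, -0.065]
-39 -35 [223.9 183.1]
-39 35 [337.9 183.4]
```

View pics/v9.png

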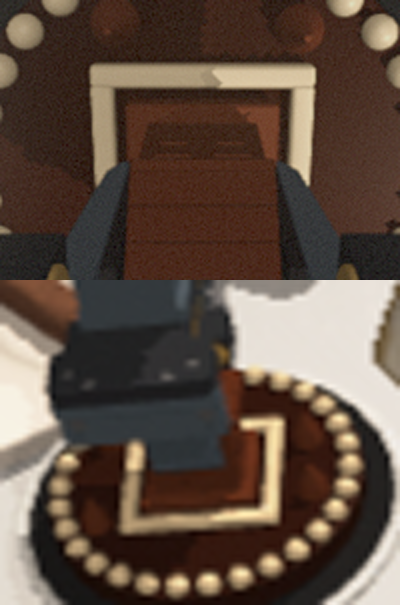

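The view shows the foot seated inside the kerb, about 4 mm clear on both sides, with the kerb where predicted, so the tilt is unchanged. I do one brief softer-grip settle so the foot lies flush, then firm up.

step_arm:
  steps:
    - [0,0,0,0,0,0,0]
    - [0,0,0,0,0,0,0]
    - [0,0,0,0,0,0.3,0]
    - [0,0,0,0,0,0,0]
    - [0,0,0,0,0,0.3,0]
    - [0,0,0,0,0,0,0]
    - [0,0,0,0,0,0,0]
    - [0,0,0,0,0,0,0]
  force: 4

```text
time_s: 31.9
ee_pos: [532.4, -296.5, 166.2]
ee_rot: [180.0, 16.0, 140.6]
force: [-3.9, -0.8, 4.7]
gripper_width: 34.9
gripper_force: 4.0
```

```bash
python3 ft.py
```

```text
t 31.9 O in plot x,y,n 0.53 -0.12 -2.11 rot err deg [-0.11  0.04  0.12] F(plot) [-1.2, -3.1, 5.1] w 34.9
F plot [-0.59, -2.27, 5.35] T plot [-0.435, 0.257, -0.028]
```

step_arm:
  steps:
    - [0,0,0,0,0,0,0]
    - [0,0,0,0,0,0,0]
    - [0,0,0,0,0,0,0]
    - [0,0,0,0,0,0,0]
    - [0,0,0,0,0,0,0]
    - [0,0,0,0,0,0,0]
    - [0,0,0,0,0,0,0]
    - [0,0,0,0,0,0,0]
  force: 20

```text
time_s: 33.1
ee_pos: [532.4, -296.5, 166.2]
ee_rot: [180.0, 16.0, 140.6]
force: [-3.8, -0.2, 5.2]
gripper_width: 34.7
gripper_force: 20.0
```

```bash
python3 ft.py
```

```text
t 33.1 O in plot x,y,n 0.51 -0.11 -2.11 rot err deg [-0.11  0.04  0.12] F(plot) [-1.3, -2.6, 5.8] w 34.7
F plot [-0.49, -2.64, 5.18] T plot [-0.472, 0.252, -0.039]
```

```bash
python3 -c "
from workcell import *
print(job_done())"
```

```text
the job is handed in; nothing more can be done
None
```

I stood the cottage upright on the slab, then set it inside the kerb on the slope, and handed the job in at about 33 s with the arm still gripping it at 20 N and pressing with about 5 N; flushness was judged from contact forces and camera views, and no verdict came back.

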